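Load a heat sink in the bench vise and wind it shut with the folding crank

ROBOT

A 6-joint arm with a two-finger parallel gripper is mounted at the origin on the work surface; the furniture and walls round the work are solid. World frame = base frame: x ahead of the robot, y to its left, z up, the work surface at z = 0. Lengths are in m, angles in rad, forces in N, time in s.
With the tool pointing down it reaches from about 0.25 to 0.775 m from the base axis. Payload 4 kg.
Tool frame: the origin (TCP) lies at the very end of the fingers, on their centre line; the grasp point (between the pads) lies 19 mm behind it; z points along the fingers, y is the line along which they close (so a half turn about z gives the same grasp; the last joint's range is limited). The gripper opens to 94 mm and grips with 3 to 60 N. Pads are 16 mm wide; open, the fingers measure 119 mm over their backs; the gripper's body (75 mm by 177 mm) begins 78 mm behind the grasp point.
Start: joints at [-1.353, 0.087, 1.371, -0, 1.684, -0.103], TCP at [0.173, -0.522, 0.206] pointing down, gripper open.
Joint ranges: [-3.1, 3.1], [-0.76, 2.03], [0.27, 2.55], [-1.08, 4.22], [0.17, 2.65], [-2.57, 2.57]. Speed limits (rad/s): [2.79, 2.79, 3.14, 3.14, 3.14, 3.14].

INTERFACE

Orientations are given as a rotation vector (axis times angle).
In Python, from cell import readout, vision, ctrl gives the robot as it stands.
- The arm moves only by the tool drive_tool, never from a script. Its arguments are lists of equal length, an entry for each row: "linear": the shift along the tool's x, y, z in mm, a list of three; "angular": the turn, a rotation vector about the tool's x, y, z in rad, a list of three; "hand": the opening in per cent of the stroke, from 0 (shut) to 100 (fully open). In form: {"linear": [[dx, dy, dz], ...], "angular": [[rx, ry, rz], ...], "hand": [hand, ...]}. A call has 1 to 12 rows; each row shifts and turns the commanded pose from where the row before left it, along the tool's axes as they then stand; what a row does not reach is not made up. A row lasts 1/10 s, in which the tool goes at most 50 mm and 8.59 degrees, less where a joint would pass 70% of its speed; a pose out of reach is approached as far as the arm can. A call is refused whole if a number of a shift passes 50 or a number of a turn 0.15, either way. A call with a gripper value outside its range is refused whole. The fingers move at their own pace and stop on an object; the grip force is fixed at half the most. Time passes only in rows, so rows that do not move let the fingers close. It gives the time, the measured TCP pose, the force, the opening and the grip force at its end, in the units of the state.
- readout.get_state(): the state, without advancing time (a new reading comes with each control period).
- vision.read_camera(name): name is "side" or "top" or "wrist"; returns a dict with "frame" (400x640x3 uint8, red, green, blue), "fx", "fy", "cx", "cy" (pixels), "k1" (the pictures are not rectified: a ray, as slopes to the right and down, at radius r is drawn at 1 + k1 r^2 times it, then the intrinsics apply), "T" (4x4, takes a point from camera to world coordinates). Camera axes: x right, y up, looking along -z (the intrinsics and any distortion apply to the point x, -y, -z); pixel columns grow to the right and rows downward; lengths in m; the calibration is good to about 2 mm. A picture is of the moment at which its call begins. There is no depth.
- ctrl.job_done(): hands the job in; it is judged then, once.
The state is a dict: "t": time; "q": joint angles; "joint_velocities": joint speeds; "joint_torque": joint torques, N m; "tcp_pos": TCP position; "tcp_rot": TCP orientation; "contact_force": force on the tool from outside, world axes, zero at the start; "ft_torque": the same for the moment, N m; "width": finger opening in m; "grasp_force": force on a finger pad.
Only numpy, scipy, OpenCV 4.12 (cv2) and the standard library are available. Lean on these libraries where they do the work, as an engineer would, in place of code of your own. Each camera call takes 0.05 s, during which the arm holds its last target. There are 200 camera calls.

TASK

The heat sink with the tall fins has to be held in the bench vise for work. First stand the white thermos on the bench well out of the crank's way (at least 20 cm from the wheel's axle) and set the tall heat sink on the vise bed between the two jaws, upright, its fins running along the jaw faces; only then swing the folded crank handle fully up until it latches and wind the wheel clockwise (seen from above) until the sprung jaw has pushed the heat sink against the fixed stop jaw and its spring is pressed in about half way, never right to its end stop. Leave the crank upright, and leave the lower heat sink and everything else on the bench where it is.

Things in the scene. Friction and masses are not known exactly. Their poses are not given: they have to be found in the camera images.
- vise: grey bench vise fixed to the bench, base 325 x 110 x 16 mm, bed 56 mm wide; origin on the bench. Its x axis runs along the jaw travel: drive head with the wheel at x = -125 mm, then the carriage with the sprung jaw, then the stop jaw. Jaws reach 64 mm over the bench; their faces are 36 mm wide, their feet 66 mm wide but at most 41 mm over the bench
- bed (a point): point on the top of the vise bed (30 mm over the bench), on its centre line; axes as the vise's (x along the jaw travel, z up)
- stop_face (a point): centre of the fixed stop jaw's steel face, 46 mm over the bench; axes as the vise's. The part goes on its -x side. Where the stop jaw is bolted varies
- moving_face (a point): centre of the sprung jaw's steel face, 46 mm over the bench; axes as the vise's. The part goes on its +x side. At the start it is 48 to 62 mm from the stop face; it travels towards +x, to the stop jaw, as the wheel is wound clockwise
- sprung_face (a joint): how far the sprung jaw face is pressed back towards its grey carriage, m: 0 = free (12 mm of visible gap between face and carriage), 0.012 = bottomed; spring 1.5 N per mm. Half way is 0.006
- wheel (a joint): turn of the wheel, rad, 0 at the start, growing clockwise seen from above; one turn moves the jaw 20 mm. A pin under the wheel sits in a notch of the drive head and locks the wheel until the crank handle is upright. Turning drags with about 0.08 N m and the wheel stays where it is left
- crank (a joint): angle of the crank handle, rad: 0 = folded flat over the wheel, 1.571 = upright (end stop). Its stiff hinge (0.05 N m) holds it where it is left; from about 1.0 rad a spring latch resists with up to about 0.3 N m, and at about 1.5 rad snaps in behind and locks the handle upright (it cannot be folded back, up to 0.1 rad of play)
- wheel_axis (a point): on the wheel's vertical axle, at the top face of the wheel (70 mm over the bench); the wheel is a dark steel disc of 116 mm diameter on the round drive head. The drive head is set at any angle on the vise
- crank_hinge (a point): hinge of the crank handle near the rim of the wheel: 46 mm from the axle, 88 mm over the bench. The hinge axis is level, at right angles to the line from axle to hinge. Folded, the handle lies level from the hinge across the axle, 72 mm long; upright, it stands straight over the hinge. It turns with the wheel
- crank_knob (a point): centre of the black ball knob, 24 mm in diameter, at the end of the crank handle, 60 mm from the hinge on a thin steel shaft (11 mm); the knob spins freely about the shaft. Folded, the knob lies beyond the axle, its centre 18 mm above the wheel top; upright, it stands 60 mm straight over the hinge
- sink_tall: plain aluminium heat sink with tall fins, 36 x 52 mm and 48 mm high, about 160 g, origin at the centre of its underside; five fins 3 mm thick stand on a 9 mm base and run along its y axis (the 52 mm length). The jaws close on its 36 mm width (x axis)
- sink_low: the other aluminium heat sink, same footprint 36 x 52 mm but only 26 mm high; stays where it is
- thermos: white upright vacuum flask, 58 mm in diameter, 202 mm high (cap, 54 mm in diameter, above 163 mm), about 0.38 kg, origin at the centre of its underside; stands beside the wheel in the crank's way
- cutters: side cutters with red grips lying on the bench, 61 x 116 x 14 mm; stay
- screwdriver: screwdriver with yellow grip lying on the bench, 178 mm long, 25 mm thick; stays
- flux_bottle: white needle dispenser bottle, 38 mm in diameter, 115 mm high, standing on the bench; stays
- tape_roll: green tape roll, 72 mm in diameter, 18 mm high, lying on the bench; stays
- multimeter: yellow hand multimeter lying on the bench, 157 x 77 x 47 mm; stays
- stop_jaw: the fixed stop jaw block at the +x end of the vise bed, grey with a steel face 36 mm wide and 30 mm high; its origin is at bench level under its face
- tweezers: steel tweezers, 124 mm long and 9 mm high, fixed on the bench to the right of the wheel; stay
- pin_fixture: low cream-coloured test fixture standing on the bench to the right, about 200 x 200 mm in plan, fixed; its lever reaches higher
Things that resemble listed ones, but are neither listed nor needed, are in the scene too. Leave any green or red look-alike of the thermos alone. What is shaped like the sink_tall but purple is not meant.

How it is judged:
On the way, in this order (a step that is already met when the one before it is completed fails the run):
1. the thermos stands clear of the wheel and the tall heat sink, let go, sits on the vise bed between the jaws (horizontal distance between thermos and wheel_axis above 0.19 m and angle between thermos's own z axis and vertical below 0.1 rad and height (world z) of thermos below 0.006 m and z of sink_tall in the frame of bed between -0.003 and 0.004 m and angle between sink_tall's own z axis and vertical below 0.08 rad and y of sink_tall in the frame of bed between -0.014 and 0.014 m and x of sink_tall in the frame of stop_face below -0.015 m and x of sink_tall in the frame of moving_face above 0.015 m and angle between the x axis of sink_tall and the x axis of bed, either way round below 0.2 rad and contact force between sink_tall and the fingers below 0.2 N), for 0.2 s.
2. the crank handle is latched upright, the wheel not yet turned (z of sink_tall in the frame of bed between -0.003 and 0.004 m and angle between sink_tall's own z axis and vertical below 0.08 rad and y of sink_tall in the frame of bed between -0.014 and 0.014 m and x of sink_tall in the frame of stop_face below -0.015 m and x of sink_tall in the frame of moving_face above 0.015 m and angle between the x axis of sink_tall and the x axis of bed, either way round below 0.2 rad and value of joint crank above 1.45 rad and value of joint wheel below 0.3 rad), for 0.1 s.
3. the wheel is wound until the sprung jaw face is pressed in about half way against the heat sink (z of sink_tall in the frame of bed between -0.003 and 0.004 m and angle between sink_tall's own z axis and vertical below 0.08 rad and y of sink_tall in the frame of bed between -0.014 and 0.014 m and x of sink_tall in the frame of stop_face below -0.015 m and x of sink_tall in the frame of moving_face above 0.015 m and angle between the x axis of sink_tall and the x axis of bed, either way round below 0.2 rad and value of joint wheel above 2 rad and value of joint sprung_face between 0.003 and 0.0095 m), for 0.2 s.
At the end, for the whole second after the job is handed in: Tall heat sink upright on the bed, centred within 14 mm, square within 0.2 rad, pressed on the stop jaw (over 1.5 N); sprung face pressed in 3 to 9.5 mm; crank upright (over 1.42 rad); thermos upright on the bench over 190 mm from the axle; all at rest, the rest unmoved (25 mm) (all of step 1 and value of joint crank above 1.42 rad and value of joint sprung_face between 0.003 and 0.0095 m and contact force between sink_tall and stop_jaw above 1.5 N and linear speed of each of sink_tall, thermos below 0.01 m/s); the robot touches nothing.
It fails at once if another thing on the bench was moved by more than 25 mm (distance of any of sink_low, cutters, screwdriver, flux_bottle, tape_roll, multimeter from where it was at the start of the episode above 0.025 m).
It fails at once if the thermos or the flux bottle was tipped over (angle between any of thermos, flux_bottle's own z axis and vertical above 0.5 rad).
It fails at once if the sprung jaw was screwed hard to its end stop (value of joint sprung_face above 0.0118 m).
It also fails if it takes over 72 s, if anything falls off the work surface, if the arm or the gripper's body presses on something with over 40 N, if the wrist force passes 120 N, or if a joint passes its speed limit or range.

## Working session

There is one attempt and no reset: what is moved stays moved. The work goes in short steps, Python scripts to look and compute and a tool call to move; the robot and the scene stay as the last step left them, time stands still between calls to the robot, and variables do not carry over. Pictures are saved under pics/ and viewed, at most 10 in all, crops included, and the job is handed in when it is done.

Besides the shell and the picture viewer there is one more tool, called after "Request:" as name(argument=value, ...), one argument or row to a line, values as JSON. drive_tool: Moves the arm, as the interface text tells. Its arguments: {"type":"object","properties":{"linear":{"type":"array","items":{"type":"array","items":{"type":"number"}}},"angular":{"type":"array","items":{"type":"array","items":{"type":"number"}}},"hand":{"type":"array","items":{"type":"number"}}},"required":["linear","angular","hand"]}

```bash
mkdir -p pics; cat > h.py <<'E'
import numpy as np, cv2
from cell import readout, vision, ctrl
from scipy.spatial.transform import Rotation as R
def cam(n):
    c=vision.read_camera(n); c['n']=n; return c
def save(c,f,box=None,s=1):
    im=c['frame'][:,:,::-1]
    if box: im=im[box[1]:box[3],box[0]:box[2]]
    cv2.imwrite('pics/'+f,cv2.resize(im,None,fx=s,fy=s,interpolation=cv2.INTER_CUBIC))
def ray(c,u,v):
    x,y=(u-c['cx'])/c['fx'],(v-c['cy'])/c['fy']; a,b=x,y
    for _ in range(20):
        k=1+c['k1']*(a*a+b*b); a,b=x/k,y/k
    T=np.array(c['T']); return T[:3,3],T[:3,:3]@np.array([a,-b,-1])
def onz(c,u,v,z):
    o,d=ray(c,u,v); return o+d*(z-o[2])/d[2]
def proj(c,p):
    T=np.array(c['T']); q=T[:3,:3].T@(np.array(p)-T[:3,3]); a,b=q[0]/-q[2],-q[1]/-q[2]
    k=1+c['k1']*(a*a+b*b); return c['fx']*a*k+c['cx'],c['fy']*b*k+c['cy']
def st():
    s=readout.get_state(); print('t',s['t'],'tcp',np.round(s['tcp_pos'],4),'rot',np.round(s['tcp_rot'],3),'w',s['width'],'F',np.round(s['contact_force'],1),'q',np.round(s['q'],2)); return s
E
python3 - <<'E'
from h import *
st()
for n in('top','side'):
    c=cam(n); save(c,n+'0.png',None,1.25); np.save(n+'0.npy',c,allow_pickle=True); print(n,np.round(c['T'],3).tolist(),c['fx'],c['k1'])
E
```

```text
t 0.0 tcp [ 0.1733 -0.5214  0.2043] rot [-3.099 -0.501  0.   ] w 0.0940573348636077 F [-0.8  0.2 -0.5] q [-1.35  0.09  1.37  0.    1.68 -0.1 ]
top [[0.015, 0.983, -0.184, 0.243], [-1.0, 0.016, -0.0, -0.038], [0.003, 0.184, 0.983, 1.591], [0.0, 0.0, 0.0, 1.0]] 467.4574075789577 -0.044097387282477286
side [[0.911, 0.219, -0.349, -0.017], [-0.412, 0.436, -0.8, -1.305], [-0.022, 0.873, 0.487, 0.846], [0.0, 0.0, 0.0, 1.0]] 505.4540148754037 0.041376944197519784
```

View pics/top0.png

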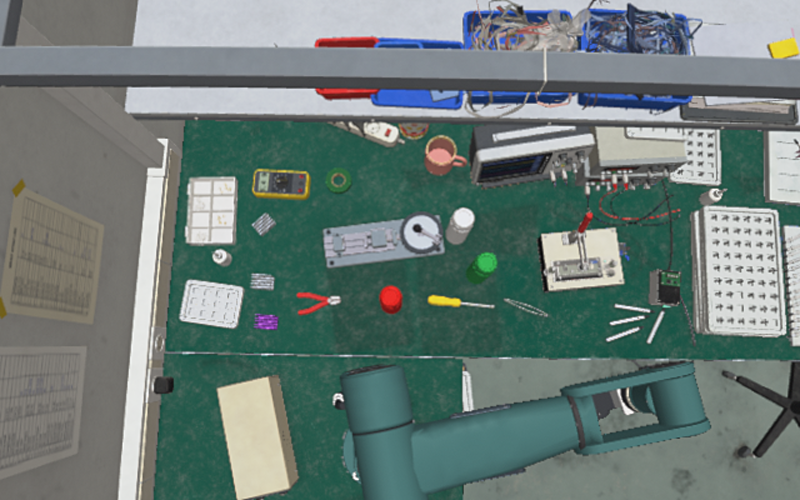

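View pics/side0.png

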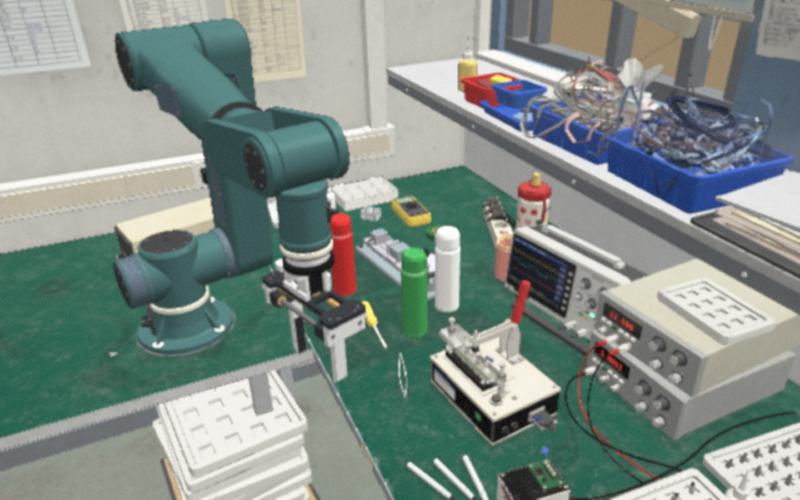

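Top picture (800 px scale): vise at (325–445, 215–265), with the wheel at (421,232) and the crank folded. The white thermos is at (461,225); the green (485,266) and red (391,298) flasks are look-alikes. Tall-sink candidates are grey (263,223) and grey (262,282), plus purple (266,322), which is excluded. I'll check these in a close crop.

```bash
python3 - <<'E'
from h import *
c=np.load('top0.npy',allow_pickle=True).item(); save(c,'crop1.png',(180,155,400,275),3.6)
E
```

```text
(no output)
```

View pics/crop1.png

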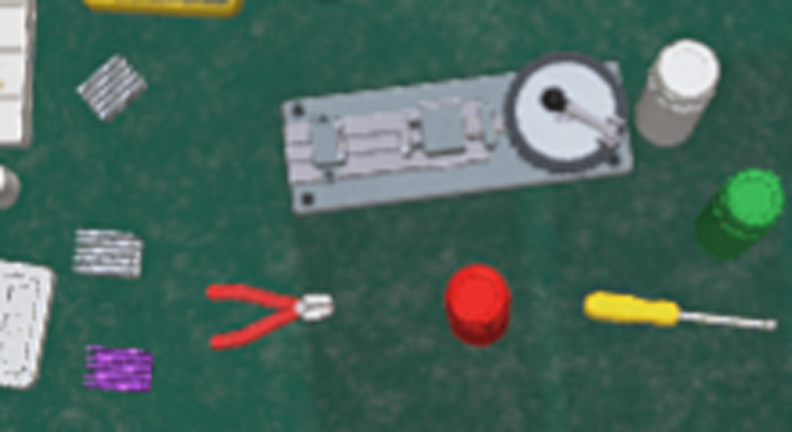

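The crop shows the unrotated grey sink at crop (108,252), with about the same outline as the purple tall one (67x48 px). The rotated grey one at (110,87) is smaller, so it is probably the low one. The wrist camera will confirm. The jaws are at about (325,140) stop and (440,128) carriage, and the knob is at (553,98).

```bash
python3 - <<'E'
from h import *
c=np.load('top0.npy',allow_pickle=True).item()
P=lambda u,v,z:onz(c,180+u/3.6-.5,155+v/3.6-.5,z)
for n,u,v,z in [('c1',284,102,.016),('c2',292,212,.016),('c3',633,168,.016),('c4',615,62,.016),('wheel',567,112,.07),('knob',553,98,.1),('hinge',612,130,.09),('therm',690,68,.202),('thermbase',665,128,0),('sinkA',108,250,.048),('sinkB',112,85,.026),('purple',118,368,.048),('red',478,292,.202),('green',754,196,.202),('cutter',270,312,.01),('stopface',340,140,.064),('movface?',425,128,.064),('spr2',410,130,.064),('carr',463,128,.064),('flux',6,185,.05),('drvtip',770,323,.01)]:
    print(n,np.round(P(u,v,z)[:2],3))
# fins angles via mask for sink A
g=cv2.cvtColor(c['frame'],cv2.COLOR_RGB2HSV)
m=((g[:,:,1]<70)&(g[:,:,2]>60)).astype(np.uint8)
for bx in((197,214,222,236),(197,166,224,192)):
    s=np.argwhere(m[bx[1]:bx[3],bx[0]:bx[2]])[:,::-1].astype(np.float32)+[bx[0],bx[1]]
    r=cv2.minAreaRect(s.astype(np.float32));print(r)
    for q in cv2.boxPoints(r): print(np.round(onz(c,*q,.048)[:2],3))
print(st()['joint_velocities'])
s=cam('side'); 
for p in((0.262,.316,0.02),(.4,.33,.02)): print(proj(s,p))
w=cam('wrist'); print(np.round(w['T'],3).tolist(),w['fx'],w['k1'])
Rt=R.from_rotvec(readout.get_state()['tcp_rot']).as_matrix(); print(np.round(Rt,3).tolist())
T=np.array(w['T']); print('cam in tool',np.round(Rt.T@(T[:3,3]-readout.get_state()['tcp_pos']),3),np.round(Rt.T@T[:3,:3],3).tolist())
E
```

```text
c1 [0.581 0.176]
c2 [0.474 0.164]
c3 [ 0.522 -0.159]
c4 [ 0.625 -0.141]
wheel [ 0.564 -0.093]
knob [ 0.57 -0.08]
hinge [ 0.544 -0.134]
therm [ 0.576 -0.193]
thermbase [ 0.564 -0.191]
sinkA [0.431 0.329]
sinkB [0.593 0.339]
purple [0.323 0.313]
red [ 0.383 -0.016]
green [ 0.467 -0.246]
cutter [0.38  0.182]
stopface [0.535 0.116]
movface? [0.548 0.038]
spr2 [0.546 0.051]
carr [0.548 0.002]
flux [0.49  0.427]
drvtip [ 0.377 -0.288]
((209.5819854736328, 225.09837341308594), (18.92197036743164, 12.765539169311523), 5.194429397583008)
[0.409 0.361]
[0.451 0.359]
[0.447 0.296]
[0.404 0.297]
((210.76104736328125, 179.08407592773438), (13.17009162902832, 16.462615966796875), 48.8140754699707)
[0.582 0.369]
[0.621 0.329]
[0.586 0.298]
[0.548 0.338]
t 0.1 tcp [ 0.1733 -0.5214  0.2044] rot [-3.099 -0.501  0.   ] w 0.09412288662835229 F [-0.3  0.7  0.9] q [-1.35  0.09  1.37 -0.    1.68 -0.1 ]
[-0.00125302 -0.00026863 -0.00142073 -0.00038139 -0.00025944  0.00083392]
(np.float64(212.28234430978938), np.float64(189.697194164388))
(np.float64(248.64398393091682), np.float64(180.25095815714448))
[[0.316, 0.919, 0.236, 0.242], [-0.949, 0.307, 0.077, -0.5], [-0.002, -0.248, 0.969, 0.385], [0.0, 0.0, 0.0, 1.0]] 358.386403119126 0.004934683090498814
[[0.949, 0.315, -0.0], [0.315, -0.949, 0.001], [0.0, -0.001, -1.0]]
cam in tool [ 0.072  0.001 -0.18 ] [[0.001, 0.969, 0.248], [1.0, -0.001, 0.0], [0.0, 0.248, -0.969]]
```

Request:
drive_tool(
  linear=[
    [20,-8,-45],
    [20,-8,-45],
    [20,-8,-45],
    [46,-18,0],
    [46,-18,0],
    [46,-18,0],
    [46,-18,0],
    [46,-18,0],
    [46,-18,0],
    [46,-18,0],
    [46,-18,0],
    [46,-18,0],
  ],
  angular=[
    [0,0,0],
    [0,0,0],
    [0,0,0],
    [0,0,0],
    [0,0,0],
    [0,0,0],
    [0,0,0],
    [0,0,0],
    [0,0,0],
    [0,0,0],
    [0,0,0],
    [0,0,0],
  ],
  hand=[100,100,100,100,100,100,100,100,100,100,100,100],
)

```text
t: 1.4
tcp_pos: [0.5659, -0.1943, 0.3403]
tcp_rot: [3.101, 0.502, -0.0]
contact_force: [0.3, -1.0, 0.1]
width: 0.0941
grasp_force: 0.0
```

```bash
python3 - <<'E'
from h import *
st()
w=cam('wrist'); save(w,'w1.png'); np.save('w1.npy',w,allow_pickle=True)
s=cam('side');save(s,'s1.png')
print([np.round(proj(w,p)) for p in((.57,-.192,.202),(.564,-.093,.07))])
E
```

```text
t 1.4 tcp [ 0.5659 -0.1943  0.3403] rot [ 3.101  0.502 -0.   ] w 0.09408822656530418 F [ 0.3 -1.   0.1] q [-0.43  0.21  0.96 -0.    1.97  0.82]
[array([316., 180.]), array([239., 138.])]
```

View pics/w1.png

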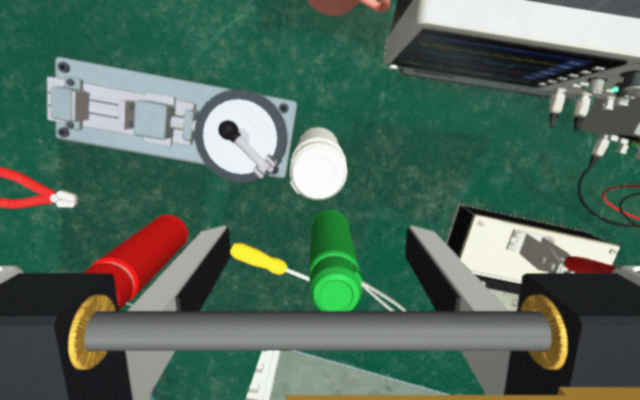

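The wrist picture shows the white cap centre at (319,171), the wheel at (240,135), the knob at (229,130) and the hinge at about (268,165). The green flask sits between the open fingers in the picture, but well below them.

```bash
python3 - <<'E'
from h import *
w=np.load('w1.npy',allow_pickle=True).item()
for n,u,v,z in [('cap',319,171,.202),('wheel',241,135,.07),('knob',229,130,.088),('hinge',266,165,.088),('green',338,292,.202),('c1',62,58,.016),('c3',294,103,.016),('fixcorner',460,208,.03)]: print(n,np.round(onz(w,u,v,z)[:2],3))
f=w['frame']; g=cv2.cvtColor(f,cv2.COLOR_RGB2GRAY)
hsv=cv2.cvtColor(f,cv2.COLOR_RGB2HSV)
b=((hsv[:,:,1]<30)&(hsv[:,:,2]>200)).astype(np.uint8); b[:, :287]=0;b[:,360:]=0;b[:120]=0;b[210:]=0
cs=max(cv2.findContours(b,0,1)[0],key=cv2.contourArea);print(cv2.minEnclosingCircle(cs),cv2.boundingRect(cs))
k=(g<45).astype(np.uint8);k[:,:205]=0;k[:,255:]=0;k[:110]=0;k[150:]=0
cs=max(cv2.findContours(k,0,1)[0],key=cv2.contourArea);print(cv2.minEnclosingCircle(cs))
s=st();Rt=R.from_rotvec(s['tcp_rot']).as_matrix();p=onz(w,319,171,.202);p[2]=.125;print((Rt.T@(p-s['tcp_pos']))*1000)
E
```

```text
cap [ 0.579 -0.192]
wheel [ 0.568 -0.094]
knob [ 0.572 -0.082]
hinge [ 0.545 -0.136]
green [ 0.47  -0.249]
c1 [0.582 0.165]
c3 [ 0.624 -0.142]
fixcorner [ 0.561 -0.411]
((318.5247802734375, 163.4449005126953), 34.734500885009766) (292, 129, 55, 70)
((229.08139038085938, 130.2906951904297), 9.659320831298828)
t 1.5 tcp [ 0.568  -0.1915  0.3381] rot [-3.096e+00 -5.130e-01  2.000e-03] w 0.09432141419695832 F [-0.  -0.5 -0.1] q [-0.42  0.22  0.96  0.    1.97  0.82]
[  9.82258842   5.09760659 213.04061782]
```

Request:
drive_tool(
  linear=[
    [10,2,20],
    [0,0,45],
    [0,0,45],
    [0,0,45],
    [0,0,40],
    [0,0,19],
    [0,0,0],
    [0,0,0],
    [0,0,0],
    [0,0,0],
    [0,0,0],
  ],
  angular=[
    [0,0,0],
    [0,0,0],
    [0,0,0],
    [0,0,0],
    [0,0,0],
    [0,0,0],
    [0,0,0],
    [0,0,0],
    [0,0,0],
    [0,0,0],
    [0,0,0],
  ],
  hand=[100,100,100,100,100,100,100,0,0,0,0],
)

```text
t: 2.6
tcp_pos: [0.5755, -0.1951, 0.1283]
tcp_rot: [3.099, 0.502, 0.004]
contact_force: [-1.2, 0.1, 0.2]
width: 0.0655
grasp_force: 0.0
```

Request:
drive_tool(
  linear=[
    [0,0,0],
    [0,0,0],
    [0,0,0],
    [0,0,0],
  ],
  angular=[
    [0,0,0],
    [0,0,0],
    [0,0,0],
    [0,0,0],
  ],
  hand=[0,0,0,0],
)

```text
t: 3.0
tcp_pos: [0.5751, -0.1944, 0.1275]
tcp_rot: [3.101, 0.502, 0.002]
contact_force: [-0.8, 1.9, 6.1]
width: 0.0566
grasp_force: 29.9
```

Request:
drive_tool(
  linear=[
    [0,0,-10],
    [0,0,-15],
    [-2,25,0],
    [-2,30,0],
    [-2,30,0],
    [-2,30,0],
    [-2,22,0],
    [0,0,0],
    [0,0,10],
    [0,0,10],
    [0,0,4],
    [0,0,0],
  ],
  angular=[
    [0,0,0],
    [0,0,0],
    [0,0,0],
    [0,0,0],
    [0,0,0],
    [0,0,0],
    [0,0,0],
    [0,0,0],
    [0,0,0],
    [0,0,0],
    [0,0,0],
    [0,0,0],
  ],
  hand=[0,0,0,0,0,0,0,0,0,0,0,0],
)

```text
t: 4.2
tcp_pos: [0.6082, -0.3264, 0.1272]
tcp_rot: [-3.1, -0.504, 0.001]
contact_force: [-1.2, 2.0, -0.9]
width: 0.0565
grasp_force: 30.0
```

Request:
drive_tool(
  linear=[
    [0,0,1],
    [0,0,0],
    [0,0,0],
    [0,0,0],
    [0,0,0],
    [0,0,0],
    [0,0,0],
    [0,0,-20],
    [0,0,-40],
    [0,0,-45],
    [0,0,-45],
    [0,0,-45],
  ],
  angular=[
    [0,0,0],
    [0,0,0],
    [0,0,0],
    [0,0,0],
    [0,0,0],
    [0,0,0],
    [0,0,0],
    [0,0,0],
    [0,0,0],
    [0,0,0],
    [0,0,0],
    [0,0,0],
  ],
  hand=[0,0,100,100,100,100,100,100,100,100,100,100],
)

```text
t: 5.4
tcp_pos: [0.6082, -0.3279, 0.3235]
tcp_rot: [3.101, 0.501, 0.001]
contact_force: [-0.1, 0.1, 0.0]
width: 0.0939
grasp_force: 0.0
```

Request:
drive_tool(
  linear=[
    [0,-30,0],
    [3,-48,0],
    [3,-48,0],
    [3,-48,0],
    [3,-48,0],
    [3,-48,0],
    [3,-48,0],
    [3,-48,0],
    [3,-48,0],
    [3,-48,0],
    [3,-48,0],
    [3,-48,0],
  ],
  angular=[
    [0,0,0],
    [0,0,0],
    [0,0,0],
    [0,0,0],
    [0,0,0],
    [0,0,0],
    [0,0,0],
    [0,0,0],
    [0,0,0],
    [0,0,0],
    [0,0,0],
    [0,0,0],
  ],
  hand=[80,80,80,80,80,80,80,80,80,80,80,80],
)

```text
t: 6.6
tcp_pos: [0.4631, 0.2137, 0.3218]
tcp_rot: [3.101, 0.501, 0.002]
contact_force: [1.3, -0.3, 0.4]
width: 0.0751
grasp_force: 0.0
```

Request:
drive_tool(
  linear=[
    [2,-48,0],
    [2,-48,10],
    [1,-22,10],
    [0,0,0],
    [0,0,0],
  ],
  angular=[
    [0,0,0.1],
    [0,0,0.1],
    [0,0,0.1],
    [0,0,0.09],
    [0,0,0],
  ],
  hand=[80,80,80,80,80],
)

```text
t: 7.1
tcp_pos: [0.4399, 0.3282, 0.3008]
tcp_rot: [3.139, -0.106, -0.001]
contact_force: [0.2, 0.1, 0.5]
width: 0.075
grasp_force: 0.0
```

```bash
python3 - <<'E'
from h import *
st()
w=cam('wrist'); save(w,'w2.png'); np.save('w2.npy',w,allow_pickle=True)
E
```

```text
t 7.1 tcp [0.4399 0.3282 0.3008] rot [ 3.139e+00 -1.060e-01 -1.000e-03] w 0.07503814072746413 F [0.2 0.1 0.5] q [ 0.54  0.09  1.18 -0.    1.87  2.18]
```

View pics/w2.png

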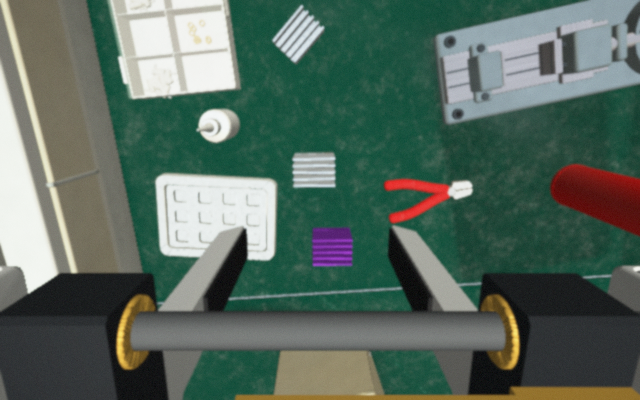

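The picture shows grey A at (314,170), purple at (332,247), and rotated grey B at (299,34). I'll zoom in to decide which grey one is tall.

```bash
python3 - <<'E'
from h import *
w=np.load('w2.npy',allow_pickle=True).item()
f=w['frame'][:,:,::-1]
t=[cv2.resize(f[y:y+70,x:x+70],(390,390),interpolation=cv2.INTER_CUBIC) for x,y in((265,0),(280,135))]
cv2.imwrite('pics/c2.png',np.hstack(t))
E
```

```text
(no output)
```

View pics/c2.png

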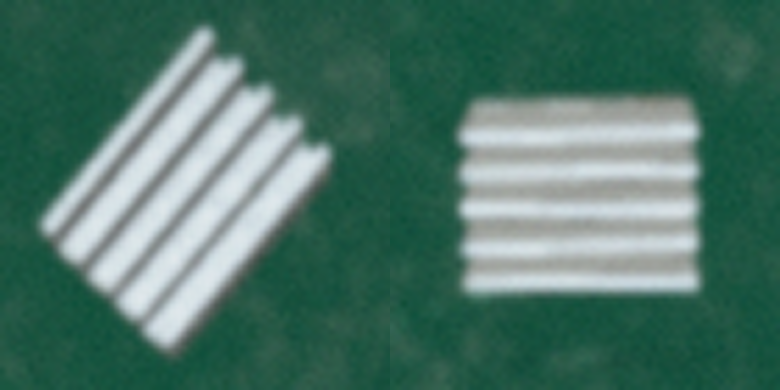

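Right crop (A): the outer side face shows about 6 px and the gaps are deep, which fits 48 mm, so A is the tall sink. B is shallow (strip of about 2 px), so B is the low one. A's top runs u 292.6–335.3, v 156.9–187.2.

```bash
python3 - <<'E'
from h import *
w=np.load('w2.npy',allow_pickle=True).item()
L=onz(w,292.6,172.3,.048);Rr=onz(w,335.3,171.9,.048);U=onz(w,314,156.9,.048);D=onz(w,314,187.2,.048)
print(np.round([L,Rr,U,D],4), np.linalg.norm(L-Rr),np.linalg.norm(U-D))
f=w['frame'];h=cv2.cvtColor(f,cv2.COLOR_RGB2HSV)
m=((h[:,:,1]<60)&(h[:,:,2]>170)).astype(np.uint8);b=np.zeros_like(m);b[150:192,285:342]=m[150:192,285:342]
# fit fin lines: brightest ridges -> left/right edges & slope
s=np.argwhere(b)[:,::-1].astype(np.float32);print(cv2.minAreaRect(s))
p=(L+Rr+U+D)/4
fit=[onz(w,298,y,.048) for y in()]
s=st();Rt=R.from_rotvec(s['tcp_rot']).as_matrix();p[2]=.028;print(p,(Rt.T@(p-s['tcp_pos']))*1000)
d=Rr-L;print('fin ang',np.degrees(np.arctan2(d[1],d[0])),'tool y ang',np.degrees(np.arctan2(Rt[1,1],Rt[0,1])))
# vise features
for n,u,v,z in [('c_tl',438,37,.016),('c_bl',447,124,.016)]: print(n,onz(w,u,v,z))
v=(f[0:130,425:640,::-1]);cv2.imwrite('pics/c3.png',cv2.resize(v,None,fx=3.7,fy=3.7,interpolation=cv2.INTER_CUBIC))
E
```

```text
[[0.4318 0.3582 0.048 ]
 [0.4288 0.3059 0.048 ]
 [0.449  0.3307 0.048 ]
 [0.4113 0.3333 0.048 ]] 0.05240045863072895 0.03776633779499685
((313.5, 170.0), (32.0, 41.0), 90.0)
t 7.15 tcp [0.4403 0.3277 0.3014] rot [ 3.14  -0.105  0.   ] w 0.075064000824441 F [ 0.4 -0.4 -0.3] q [ 0.54  0.09  1.18 -0.    1.87  2.17]
[0.43021147 0.33204761 0.028     ] [-10.35882125  -3.75604368 273.35359323]
fin ang -93.25868296340845 tool y ang -93.82988944650452
c_tl [0.5788508  0.17268121 0.016     ]
c_bl [0.47507457 0.15935308 0.016     ]
```

View pics/c3.png

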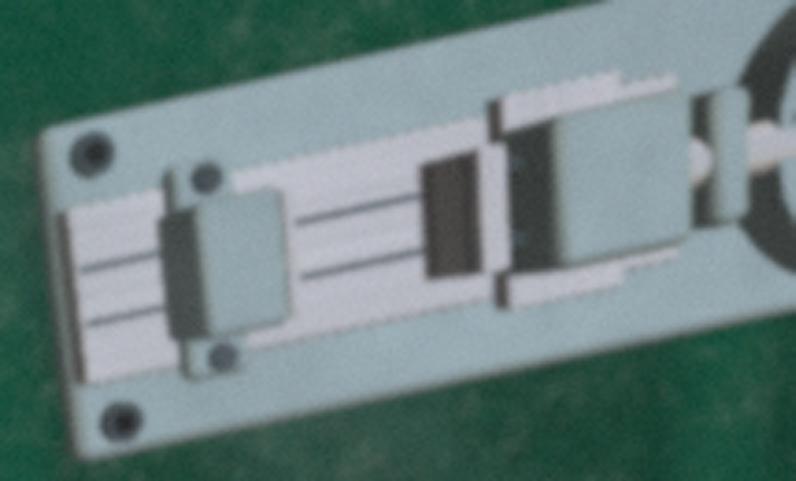

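Crop shows the stop jaw face's top edge at about x=287 (y 190–318), and the moving steel face's top edge at about x=478 (y 152–272). Bed edges run (70,205)–(420,134) and (85,380)–(495,303).

```bash
python3 - <<'E'
from h import *
w=np.load('w2.npy',allow_pickle=True).item()
P=lambda x,y,z:onz(w,425+x/3.7-.5+.13,y/3.7-.5+.13,z)
b=[P(70,207,.03),P(420,134,.03),P(85,380,.03),P(495,303,.03)]
a=[b[1]-b[0],b[3]-b[2]]
print('bed dirs',[np.degrees(np.arctan2(-q[1],-q[0])) for q in a],np.round(b,4))
s1,s2,m1,m2=P(282,190,.064),P(291,318,.064),P(476,152,.064),P(482,272,.064)
S=(s1+s2)/2;M=(m1+m2)/2
print('stop',S,np.linalg.norm(s1-s2),'mov',M,np.linalg.norm(m1-m2),'gap',np.linalg.norm(S-M))
ang=np.mean([np.arctan2(-q[1],-q[0]) for q in a]);x=np.array([np.cos(ang),np.sin(ang)]);y=np.array([-x[1],x[0]])
for q in b+[S,M]: print('y off',(q[:2]-b[0][:2])@y,'x',(q[:2]-b[0][:2])@x)
print('base left edge dir',np.degrees(np.arctan2(*(P(43,140,.016)-P(75,455,.016))[[1,0]])),'long edge',np.degrees(np.arctan2(*-(P(795,312,.016)-P(90,458,.016))[[1,0]])),np.degrees(np.arctan2(*-(P(600,3,.016)-P(50,130,.016))[[1,0]])))
E
```

```text
bed dirs [np.float64(97.38048899356522), np.float64(96.61702029436027)] [[0.556  0.1703 0.03  ]
 [0.5702 0.0611 0.03  ]
 [0.5021 0.1642 0.03  ]
 [0.5174 0.0324 0.03  ]]
stop [0.53501467 0.11732755 0.064     ] 0.036716643462353656 mov [0.5429743  0.06157834 0.064     ] 0.03399186312344356 gap 0.05631455908527372
y off 0.0 x 0.0
y off -0.0007337194716912239 x -0.11012476894014701
y off 0.054238637757861294 x 0.0004972450996653906
y off 0.055122575219246704 x -0.1321739084520222
y off 0.02731653117533241 x -0.050007039821251285
y off 0.026209126482170574 x -0.10631070950462404
base left edge dir 7.138511364209429 long edge 97.85988355079739 98.37194512908627
```

Request:
drive_tool(
  linear=[
    [-10,-4,40],
    [0,0,45],
    [0,0,45],
    [0,0,45],
    [0,0,45],
    [0,0,40],
    [0,0,17],
    [0,0,0],
    [0,0,0],
    [0,0,0],
    [0,0,0],
    [0,0,0],
  ],
  angular=[
    [0,0,0],
    [0,0,0],
    [0,0,0],
    [0,0,0],
    [0,0,0],
    [0,0,0],
    [0,0,0],
    [0,0,0],
    [0,0,0],
    [0,0,0],
    [0,0,0],
    [0,0,0],
  ],
  hand=[80,80,80,80,80,80,80,80,0,0,0,0],
)

```text
t: 8.35
tcp_pos: [0.4321, 0.333, 0.0266]
tcp_rot: [-3.137, 0.109, -0.006]
contact_force: [-0.2, 0.3, 2.9]
width: 0.0519
grasp_force: 30.0
```

Request:
drive_tool(
  linear=[
    [0,0,-20],
    [0,0,-45],
    [0,0,-45],
    [0,0,-45],
    [0,0,0],
    [0,0,0],
    [0,0,0],
    [0,0,0],
    [0,0,0],
    [0,0,0],
    [0,0,0],
    [0,0,0],
  ],
  angular=[
    [0,0,0],
    [0,0,0],
    [0,0,-0.14],
    [0,0,-0.14],
    [0,0,-0.14],
    [0,0,-0.14],
    [0,0,-0.14],
    [0,0,-0.14],
    [0,0,-0.14],
    [0,0,-0.14],
    [0,0,-0.14],
    [0,0,-0.14],
  ],
  hand=[0,0,0,0,0,0,0,0,0,0,0,0],
)

```text
t: 9.55
tcp_pos: [0.4303, 0.332, 0.1793]
tcp_rot: [2.465, 1.947, -0.001]
contact_force: [0.2, -0.3, -2.0]
width: 0.0516
grasp_force: 30.0
```

Request:
drive_tool(
  linear=[
    [0,0,0],
    [0,0,0],
    [0,0,0],
    [-43,13,0],
    [-43,13,0],
    [-43,13,0],
    [-43,13,0],
    [-43,13,0],
    [-40,11,0],
    [0,0,0],
    [0,0,0],
  ],
  angular=[
    [0,0,-0.14],
    [0,0,-0.14],
    [0,0,-0.09],
    [0,0,0],
    [0,0,0],
    [0,0,0],
    [0,0,0],
    [0,0,0],
    [0,0,0],
    [0,0,0],
    [0,0,0],
  ],
  hand=[0,0,0,0,0,0,0,0,0,0,0],
)

```text
t: 10.65
tcp_pos: [0.5389, 0.0885, 0.1791]
tcp_rot: [-2.074, -2.358, 0.0]
contact_force: [0.8, 0.2, -1.7]
width: 0.0517
grasp_force: 30.0
```

```bash
python3 - <<'E'
from h import *
s=st();Rt=R.from_rotvec(s['tcp_rot']).as_matrix();print('tool y ang',np.degrees(np.arctan2(Rt[1,1],Rt[0,1])))
w=cam('wrist'); save(w,'w3.png',(100,60,500,360),2); np.save('w3.npy',w,allow_pickle=True)
c=cam('top');save(c,'t3.png')
print((Rt.T@(np.array([.539,.0895,.055])-s['tcp_pos']))*1000)
for p in((.535,.1173,.064),(.543,.0616,.064)): print(np.array(proj(w,p)))
E
```

```text
t 10.65 tcp [0.5389 0.0885 0.1791] rot [-2.074 -2.358  0.   ] w 0.0516586819092411 F [ 0.8  0.2 -1.7] q [ 0.06  0.09  1.42  0.    1.63 -0.07]
tool y ang 7.335724859611814
[  0.93395726   0.30990774 124.11445202]
[317.24075998 155.77088069]
[318.12890577 220.46751022]
```

View pics/w3.png

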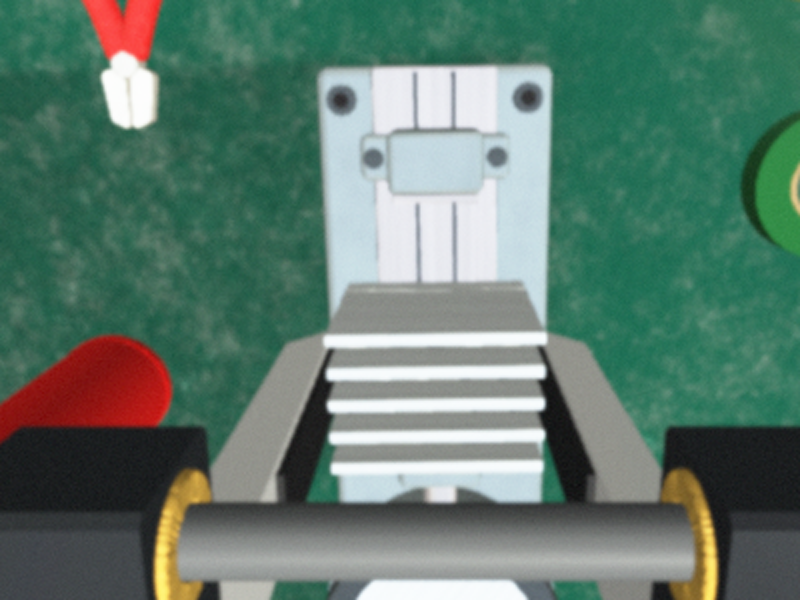

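Sink square and centred on the bed line, well clear of the stop jaw (face edge at crop y≈193). Lowering.

Request:
drive_tool(
  linear=[
    [0,0,40],
    [0,0,35],
    [0,0,25],
    [0,0,15],
    [0,0,7],
    [0,0,2],
    [0,0,0],
  ],
  angular=[
    [0,0,0],
    [0,0,0],
    [0,0,0],
    [0,0,0],
    [0,0,0],
    [0,0,0],
    [0,0,0],
  ],
  hand=[0,0,0,0,0,0,0],
)

```text
t: 11.45
tcp_pos: [0.54, 0.0897, 0.0568]
tcp_rot: [2.07, 2.36, 0.003]
contact_force: [0.4, 0.1, -2.0]
width: 0.0518
grasp_force: 30.0
```

Request:
drive_tool(
  linear=[
    [0,0,1],
    [0,0,0],
    [0,0,0],
  ],
  angular=[
    [0,0,0],
    [0,0,0],
    [0,0,0],
  ],
  hand=[0,0,0],
)

```text
t: 11.75
tcp_pos: [0.5404, 0.0895, 0.0567]
tcp_rot: [2.071, 2.359, 0.005]
contact_force: [-0.9, 0.8, 5.7]
width: 0.0514
grasp_force: 30.0
```

Request:
drive_tool(
  linear=[
    [0,0,0],
    [0,0,0],
    [0,0,0],
    [0,0,-10],
    [0,0,-40],
    [0,0,-45],
    [0,0,-45],
    [0,0,-45],
    [-43,2,0],
    [-43,3,0],
    [-43,3,0],
    [-43,2,0],
  ],
  angular=[
    [0,0,0],
    [0,0,0],
    [0,0,0],
    [0,0,0],
    [0,0,0],
    [0,0,0],
    [0,0,0],
    [0,0,0],
    [0,0,0],
    [0,0,0],
    [0,0,0],
    [0,0,0],
  ],
  hand=[80,80,80,80,80,80,80,80,70,70,70,70],
)

```text
t: 12.95
tcp_pos: [0.5715, -0.0816, 0.2404]
tcp_rot: [2.071, 2.361, 0.001]
contact_force: [0.2, 0.7, -0.7]
width: 0.0657
grasp_force: 0.0
```

Request:
drive_tool(
  linear=[
    [0,0,0],
    [0,0,0],
    [0,0,0],
    [0,0,0],
    [0,0,0],
    [0,0,0],
  ],
  angular=[
    [0,0,0.15],
    [0,0,0.15],
    [0,0,0.15],
    [0,0,0.14],
    [0,0,0],
    [0,0,0],
  ],
  hand=[70,70,70,70,70,70],
)

```text
t: 13.55
tcp_pos: [0.5713, -0.0801, 0.2399]
tcp_rot: [2.667, 1.66, 0.0]
contact_force: [-0.4, 0.4, 0.4]
width: 0.0659
grasp_force: 0.0
```

```bash
python3 - <<'E'
from h import *
s=st();Rt=R.from_rotvec(s['tcp_rot']).as_matrix();print('tool y ang',np.degrees(np.arctan2(Rt[1,1],Rt[0,1])))
w=cam('wrist'); np.save('w4.npy',w,allow_pickle=True)
c=cam('top');np.save('t4.npy',c,allow_pickle=True)
a=w['frame'][:,:,::-1]; b=c['frame'][150:250,250:400,::-1]
b=cv2.resize(b,(600,400)); a=cv2.resize(a[0:300,120:520],(533,400))
cv2.imwrite('pics/w4.png',cv2.resize(np.hstack([a,b]),(800,283)) if 0 else np.vstack([cv2.resize(w['frame'][0:280,100:540,::-1],(800,509))]))
g=cv2.cvtColor(w['frame'],cv2.COLOR_RGB2GRAY);k=(g<50).astype(np.uint8)
for q in cv2.findContours(k,0,1)[0]:
    if 100<cv2.contourArea(q)<2000: print(cv2.minEnclosingCircle(q),cv2.contourArea(q))
print(proj(w,(.572,-.082,.088)),proj(w,(.5656,-.0949,.07)))
E
```

```text
t 13.55 tcp [ 0.5713 -0.0801  0.2399] rot [2.667 1.66  0.   ] w 0.0658546422329462 F [-0.4  0.4  0.4] q [-0.24  0.14  1.24 -0.    1.76  0.22]
tool y ang -26.187701225293942
((236.5, 271.0), 44.57868194580078) 1178.0
((399.0, 270.5), 45.235595703125) 1234.0
((317.546630859375, 184.12693786621094), 12.391548156738281) 366.5
(np.float64(318.33987658318006), np.float64(182.3844220929528)) (np.float64(318.2206274990032), np.float64(192.54811589443955))
```

View pics/w4.png

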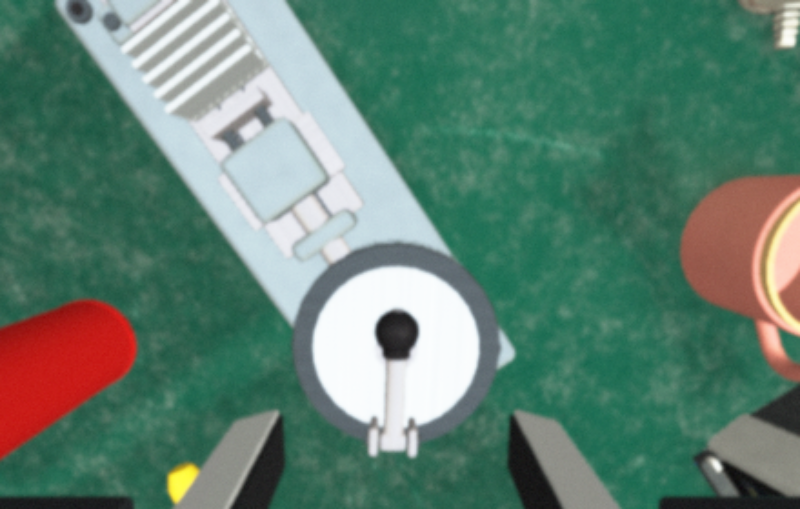

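The picture shows the sink upright between the jaws, the wheel rim centred at crop (396,342), the knob at (396,333) and the hinge at (393,437). The handle lies in line with the tool's x axis.

```bash
python3 - <<'E'
from h import *
s=st();Rt=R.from_rotvec(s['tcp_rot']).as_matrix()
w=np.load('w4.npy',allow_pickle=True).item();c=np.load('t4.npy',allow_pickle=True).item()
K=onz(w,317.5,184.1,.088);W=onz(w,317.8,187.9,.07);H=onz(w,100+393/1.818,437/1.818,.09)
print(K,W,H,'K-W',np.linalg.norm((K-W)[:2]),np.linalg.norm((K-H)[:2]))
for p in(K,W,H): print(np.round(Rt.T@(p-s['tcp_pos'])*1000,1))
# sink sides/jaws in wrist view: white fin tops
P=lambda x,y,z:onz(w,100+x/1.818,y/1.818,z)
a=np.radians(97.4);X=np.array([np.cos(a),np.sin(a)]);Y=np.array([-X[1],X[0]])
for n,q in (('fin last corner',P(178,113,.078)),('fin last right',P(262,65,.078)),('mov face top',P(215,135,.064)),('mov2',P(270,95,.064))): print(n,np.round(q[:2],4),'x',q[:2]@X,'y',q[:2]@Y-(np.array([.5395,.0895])@Y))
# thermos in top image
print(proj(c,(.608,-.327,.202)))
f=cv2.cvtColor(c['frame'],cv2.COLOR_RGB2HSV);b=((f[:,:,1]<40)&(f[:,:,2]>190)).astype(np.uint8);b[:,:385]=0;b[:,430:]=0;b[:150]=0;b[200:]=0
n,l,stt,cen=cv2.connectedComponentsWithStats(b);print(stt[1:],cen[1:])
E
```

```text
t 13.65 tcp [ 0.5713 -0.0801  0.2397] rot [2.667 1.659 0.   ] w 0.06581645433385201 F [-0.6  0.6 -0.3] q [-0.24  0.14  1.24 -0.    1.76  0.22]
[ 0.57055167 -0.08314503  0.088     ] [ 0.56733467 -0.09039859  0.07      ] [ 0.54463983 -0.13301986  0.09      ] K-W 0.007934939179731327 0.05620429289716698
[ -3.1   0.7 151.7]
[-11.    1.  169.7]
[-59.3  -0.5 149.7]
fin last corner [0.5225 0.063 ] x -0.004846525046575866 y 0.020297354532774925
fin last right [0.5705 0.0639] x -0.010055890334595067 y -0.027406004973092424
mov face top [0.5309 0.0485] x -0.020237707328949295 y 0.01383980184110134
mov2 [0.5659 0.053 ] x -0.02030688577961561 y -0.02146263779456692
(np.float64(414.79695448289), np.float64(163.8921335557918))
[[407 157  15  15 180]] [[413.71111111 163.94444444]]
```

Request:
drive_tool(
  linear=[
    [-2,1,30],
    [0,0,45],
    [0,0,45],
    [0,0,30],
    [0,0,12],
    [0,0,3],
    [0,0,0],
    [0,0,0],
    [0,0,0],
    [0,0,0],
    [0,0,0],
  ],
  angular=[
    [0,0,0],
    [0,0,0],
    [0,0,0],
    [0,0,0],
    [0,0,0],
    [0,0,0],
    [0,0,0],
    [0,0,0],
    [0,0,0],
    [0,0,0],
    [0,0,0],
  ],
  hand=[60,60,60,60,60,60,0,0,0,0,0],
)

```text
t: 14.75
tcp_pos: [0.5711, -0.082, 0.0753]
tcp_rot: [-2.669, -1.657, -0.0]
contact_force: [-1.3, 0.4, 3.5]
width: 0.0227
grasp_force: 30.0
```

Request:
drive_tool(
  linear=[
    [-0.7,0,-9.4],
    [-2.2,0,-9.2],
    [-3.6,0,-8.7],
    [-4.9,0,-8],
    [-6.1,0,-7.2],
    [-7.2,0,-6.1],
    [-8,0,-4.9],
    [-8.7,0,-3.6],
    [-9.2,0,-2.2],
    [-9.4,0,-0.7],
    [-3,0,0],
    [0,0,0],
  ],
  angular=[
    [0,0,0],
    [0,0,0],
    [0,0,0],
    [0,0,0],
    [0,0,0],
    [0,0,0],
    [0,0,0],
    [0,0,0],
    [0,0,0],
    [0,0,0],
    [0,0,0],
    [0,0,0],
  ],
  hand=[0,0,0,0,0,0,0,0,0,0,0,0],
)

```text
t: 15.95
tcp_pos: [0.5434, -0.1409, 0.1353]
tcp_rot: [2.668, 1.652, -0.001]
contact_force: [-0.5, -0.4, -0.1]
width: 0.0014
grasp_force: 0.3
```

```bash
python3 - <<'E'
from h import *
s=st();Rt=R.from_rotvec(s['tcp_rot']).as_matrix();print('F tool',Rt.T@np.array(s['contact_force']))
E
```

```text
t 15.95 tcp [ 0.5434 -0.1409  0.1353] rot [ 2.668e+00  1.652e+00 -1.000e-03] w 0.0013687282262033577 F [-0.5 -0.4 -0.1] q [-0.35  0.13  1.46 -0.    1.55  0.11]
F tool [-0.54235262 -0.23797166  0.06165407]
```

The grip slipped off the knob. I'll back off upward and locate the knob numerically.

Request:
drive_tool(
  linear=[
    [0,0,-40],
    [30,0,-40],
    [40,0,-30],
    [0,0,0],
    [0,0,0],
  ],
  angular=[
    [0,0,0],
    [0,0,0],
    [0,0,0],
    [0,0,0],
    [0,0,0],
  ],
  hand=[0,60,60,60,60],
)

```text
t: 16.45
tcp_pos: [0.5754, -0.0759, 0.2454]
tcp_rot: [2.666, 1.657, 0.002]
contact_force: [-0.6, -0.3, -0.8]
width: 0.029
grasp_force: 0.0
```

```bash
python3 - <<'E'
from h import *
s=st()
w=cam('wrist');c=cam('side');t=cam('top')
for x in(w,c,t): np.save(x['n']+'5.npy',x,allow_pickle=True)
H=np.array([.545,-.135,.088])
for x in(w,c,t):
    g=cv2.cvtColor(x['frame'],cv2.COLOR_RGB2GRAY); print(x['n'])
    d=np.array([.447,.894,0])
    for th in (0,.4,.8,1.2,1.57): print(th,np.round(proj(x,H+.06*(np.cos(th)*d+np.sin(th)*np.array([0,0,1])))),end=' ')
    k=(g<45).astype(np.uint8); u0,v0=proj(x,H+[.01,.02,.03])
    for q in cv2.findContours(k,0,1)[0]:
        (a,b),r=cv2.minEnclosingCircle(q)
        if np.hypot(a-u0,b-v0)<70 and cv2.contourArea(q)>15: print(np.round((a,b,r),1),cv2.contourArea(q))
E
```

```text
t 16.45 tcp [ 0.5754 -0.0759  0.2454] rot [2.666e+00 1.657e+00 2.000e-03] w 0.02902239730975682 F [-0.6 -0.3 -0.8] q [-0.23  0.15  1.22 -0.    1.77  0.23]
wrist
0 [316. 186.] 0.4 [315. 197.] 0.8 [315. 218.] 1.2 [315. 246.] 1.57 [315. 271.] [315.9 254.5  13.6] 513.5
[282.  271.5  40. ] 479.0
[352.5 270.5  41. ] 525.5
side
0 [340. 203.] 0.4 [340. 197.] 0.8 [339. 193.] 1.2 [339. 192.] 1.57 [339. 195.] top
0 [334. 182.] 0.4 [335. 181.] 0.8 [339. 182.] 1.2 [345. 184.] 1.57 [351. 187.]
```

Knob at wrist pixel (316,254), so the handle is at about 1.3 rad, partly into the latch. I'll push it the rest of the way with shut fingers from the axle side.

Request:
drive_tool(
  linear=[
    [0,0,25],
    [0,0,40],
    [0,0,30],
    [0,0,13],
    [0,0,0],
    [-10,0,0],
    [-10,0,0],
    [-8,0,0],
    [-5,0,0],
    [-5,0,0],
    [-4,0,0],
    [0,0,0],
  ],
  angular=[
    [0,0,0],
    [0,0,0],
    [0,0,0],
    [0,0,0],
    [0,0,0],
    [0,0,0],
    [0,0,0],
    [0,0,0],
    [0,0,0],
    [0,0,0],
    [0,0,0],
    [0,0,0],
  ],
  hand=[0,0,0,0,0,0,0,0,0,0,0,0],
)

```text
t: 17.8
tcp_pos: [0.5555, -0.1143, 0.1366]
tcp_rot: [2.669, 1.655, -0.001]
contact_force: [0.2, -0.6, 0.0]
width: 0.0001
grasp_force: 0.0
```

```bash
python3 - <<'E'
from h import *
s=st();Rt=R.from_rotvec(s['tcp_rot']).as_matrix();print('F tool',Rt.T@np.array(s['contact_force']),Rt.T@(np.array(s['tcp_pos'])-[.545,-.1345,.088]))
E
```

```text
t 17.8 tcp [ 0.5555 -0.1143  0.1366] rot [ 2.669e+00  1.655e+00 -1.000e-03] w 0.0001082018015919534 F [ 0.2 -0.6  0. ] q [-0.3   0.15  1.44 -0.    1.55  0.16]
F tool [-0.48954105  0.44129158 -0.03730204] [ 0.02271036  0.00046311 -0.04859765]
```

Request:
drive_tool(
  linear=[
    [-2,0,0],
    [-2,0,0],
    [0,0,0],
  ],
  angular=[
    [0,0,0],
    [0,0,0],
    [0,0,0],
  ],
  hand=[0,0,0],
)

```text
t: 18.1
tcp_pos: [0.5545, -0.1161, 0.1365]
tcp_rot: [-2.668, -1.657, -0.003]
contact_force: [2.5, 4.5, 0.4]
width: 0.0007
grasp_force: 2.4
```

Request:
drive_tool(
  linear=[
    [-2,0,0],
    [-2,0,0],
    [0,0,0],
  ],
  angular=[
    [0,0,0],
    [0,0,0],
    [0,0,0],
  ],
  hand=[0,0,0],
)

```text
t: 18.4
tcp_pos: [0.5541, -0.117, 0.1367]
tcp_rot: [-2.664, -1.658, -0.012]
contact_force: [5.1, 10.6, -0.9]
width: 0.0007
grasp_force: 5.7
```

Request:
drive_tool(
  linear=[
    [-2,0,0],
    [0,0,0],
    [10,0,0],
    [30,0,0],
    [22,0,-40],
    [0,0,-40],
    [0,0,-28],
    [0,0,0],
    [0,0,0],
  ],
  angular=[
    [0,0,0],
    [0,0,0],
    [0,0,0],
    [0,0,0],
    [0,0,0],
    [0,0,0],
    [0,0,0],
    [0,0,0],
    [0,0,0],
  ],
  hand=[0,0,0,0,0,60,60,60,60],
)

```text
t: 19.3
tcp_pos: [0.5787, -0.0677, 0.2443]
tcp_rot: [2.669, 1.655, -0.002]
contact_force: [0.1, -0.6, -0.4]
width: 0.0296
grasp_force: 0.0
```

```bash
cat > k.py <<'E'
from h import *
s=st();Rt=R.from_rotvec(s['tcp_rot']).as_matrix()
w=cam('wrist');np.save('w6.npy',w,allow_pickle=True);t=cam('top');np.save('t6.npy',t,allow_pickle=True)
H=np.array([.545,-.1345,.088]);d=np.array([.447,.894,0])
for th in (1.2,1.3,1.4,1.5,1.57): print(th,np.round(proj(w,H+.06*(np.cos(th)*d+np.sin(th)*np.array([0,0,1])))),end=' ')
g=cv2.cvtColor(w['frame'],cv2.COLOR_RGB2GRAY);k=(g<45).astype(np.uint8)
for q in cv2.findContours(k,0,1)[0]:
    (a,b),r=cv2.minEnclosingCircle(q)
    if 9<r<50 and cv2.contourArea(q)>200:
        p=onz(w,a,b,.148); print(np.round((a,b,r),1),cv2.contourArea(q),np.round(p,4),np.round(Rt.T@(p-s['tcp_pos'])*1000,1))
E
python3 k.py
```

```text
t 19.3 tcp [ 0.5787 -0.0677  0.2443] rot [ 2.669e+00  1.655e+00 -2.000e-03] w 0.0295922735535668 F [ 0.1 -0.6 -0.4] q [-0.21  0.16  1.22 -0.    1.77  0.25]
1.2 [316. 255.] 1.3 [316. 262.] 1.4 [316. 269.] 1.5 [316. 276.] 1.57 [316. 281.] [245.5 375.2  19.3] 410.5 [ 0.4451 -0.1909  0.148 ] [-169.5  -65.    96.5]
[571.5 366.9  25.4] 801.5 [ 0.7142 -0.3137  0.148 ] [-159.9  230.8   96.6]
[385.2 372.6  20.8] 417.5 [ 0.5606 -0.2449  0.148 ] [-166.6   62.5   96.6]
[317.6 281.7  13.8] 327.5 [ 0.5458 -0.1359  0.148 ] [-75.5   0.8  96.4]
[530.5 287.   43.1] 1079.0 [ 0.706  -0.2205  0.148 ] [-80.1 182.   96.5]
[282.5 272.5  38.9] 472.5 [ 0.523  -0.1151  0.148 ] [-67.  -28.8  96.4]
[353.  271.5  40. ] 518.5 [ 0.5767 -0.1406  0.148 ] [-66.   30.6  96.4]
```

Knob stands at (0.546,-0.136), so the crank is at about 1.57 rad and latched. Next I'll grip the knob centrally.

Request:
drive_tool(
  linear=[
    [-38,0,0],
    [-37,1,0],
    [0,0,30],
    [0,0,40],
    [0,0,30],
    [0,0,15],
    [0,0,0],
    [0,0,0],
    [0,0,0],
    [0,0,0],
    [0,0,0],
  ],
  angular=[
    [0,0,0],
    [0,0,0],
    [0,0,0],
    [0,0,0],
    [0,0,0],
    [0,0,0],
    [0,0,0],
    [0,0,0],
    [0,0,0],
    [0,0,0],
    [0,0,0],
  ],
  hand=[60,60,60,60,60,60,0,0,0,0,0],
)

```text
t: 20.5
tcp_pos: [0.5471, -0.1349, 0.1313]
tcp_rot: [2.668, 1.656, 0.003]
contact_force: [-0.8, 0.1, 2.5]
width: 0.0226
grasp_force: 30.0
```

```bash
python3 - <<'E'
import numpy as np
d=[.15,.25]+[.29]*10
f=np.concatenate([[0],np.cumsum(d+[.3]*12)])
P=-46*np.c_[np.cos(f),np.sin(f)];D=np.round(np.diff(np.round(P,1),axis=0),1)
print([[a,b,0] for a,b in D[:12].tolist()]);print([[a,b,0] for a,b in D[12:].tolist()],f[12],f[-1])
E
```

```text
[[0.5, -6.9, 0], [3.1, -11.0, 0], [6.9, -11.4, 0], [9.9, -8.9, 0], [12.0, -5.7, 0], [13.1, -2.1, 0], [13.2, 1.8, 0], [12.1, 5.5, 0], [10.0, 8.7, 0], [7.2, 11.2, 0], [3.6, 12.8, 0], [-0.2, 13.3, 0]]
[[-4.1, 13.1, 0], [-7.9, 11.2, 0], [-10.8, 8.5, 0], [-12.9, 4.9, 0], [-13.7, 0.8, 0], [-13.4, -3.2, 0], [-11.8, -7.1, 0], [-9.2, -10.2, 0], [-5.8, -12.4, 0], [-1.8, -13.7, 0], [2.3, -13.5, 0], [6.2, -12.3, 0]] 3.3000000000000003 6.899999999999999
```

Request:
drive_tool(
  linear=[
    [0.5,-6.9,0],
    [3.1,-11.0,0],
    [6.9,-11.4,0],
    [9.9,-8.9,0],
  ],
  angular=[
    [0,0,0],
    [0,0,0],
    [0,0,0],
    [0,0,0],
  ],
  hand=[0,0,0,0],
)

```text
t: 20.9
tcp_pos: [0.5205, -0.1, 0.1312]
tcp_rot: [2.668, 1.654, -0.0]
contact_force: [-0.0, -3.2, 6.1]
width: 0.0222
grasp_force: 30.0
```

Request:
drive_tool(
  linear=[
    [12.0,-5.7,0],
    [13.1,-2.1,0],
    [13.2,1.8,0],
    [12.1,5.5,0],
  ],
  angular=[
    [0,0,0],
    [0,0,0],
    [0,0,0],
    [0,0,0],
  ],
  hand=[0,0,0,0],
)

```text
t: 21.3
tcp_pos: [0.542, -0.0532, 0.1312]
tcp_rot: [2.669, 1.657, -0.001]
contact_force: [-2.5, -1.2, 7.0]
width: 0.0226
grasp_force: 30.0
```

Request:
drive_tool(
  linear=[
    [10.0,8.7,0],
    [7.2,11.2,0],
    [3.6,12.8,0],
    [-0.2,13.3,0],
    [-4.1,13.1,0],
    [-7.9,11.2,0],
    [-10.8,8.5,0],
  ],
  angular=[
    [0,0,0],
    [0,0,0],
    [0,0,0],
    [0,0,0],
    [0,0,0],
    [0,0,0],
    [0,0,0],
  ],
  hand=[0,0,0,0,0,0,0],
)

```text
t: 22.0
tcp_pos: [0.6116, -0.0897, 0.1312]
tcp_rot: [-2.666, -1.657, 0.001]
contact_force: [-4.8, 2.1, 8.5]
width: 0.0225
grasp_force: 30.0
```

Request:
drive_tool(
  linear=[
    [-12.9,4.9,0],
    [-13.7,0.8,0],
    [-13.4,-3.2,0],
    [-11.8,-7.1,0],
    [-9.2,-10.2,0],
    [-5.8,-12.4,0],
    [-1.8,-13.7,0],
    [2.3,-13.5,0],
    [0,0,0],
  ],
  angular=[
    [0,0,0],
    [0,0,0],
    [0,0,0],
    [0,0,0],
    [0,0,0],
    [0,0,0],
    [0,0,0],
    [0,0,0],
    [0,0,0],
  ],
  hand=[0,0,0,0,0,0,0,0,0],
)

```text
t: 22.9
tcp_pos: [0.5333, -0.1252, 0.1312]
tcp_rot: [2.668, 1.657, 0.001]
contact_force: [-2.4, -0.1, 6.7]
width: 0.0225
grasp_force: 30.0
```

```bash
python3 - <<'E'
from h import *
s=st();Rt=R.from_rotvec(s['tcp_rot']).as_matrix();v=Rt.T@(np.array(s['tcp_pos'])-[.566,-.0942,0])
print(v,'phi',2*np.pi+np.arctan2(-v[1],-v[0]),np.hypot(v[0],v[1]))
w=cam('wrist');np.save('w7.npy',w,allow_pickle=True);t=cam('top');np.save('t7.npy',t,allow_pickle=True)
for p in ((.535,.1173,.064),(.543,.0616,.064),(.54,.09,.078)): print(np.round(proj(w,p)),np.round(proj(t,p),1))
E
```

```text
t 22.9 tcp [ 0.5333 -0.1252  0.1312] rot [2.668e+00 1.657e+00 1.000e-03] w 0.022502507507930716 F [-2.4 -0.1  6.7] q [-0.33  0.11  1.5   0.    1.54  0.13]
[-0.04219072 -0.01550006 -0.13126761] phi 6.635259529954171 0.0449478473603696
[ 129. -166.] [273.5 193.5]
[193. -71.] [290.3 191.4]
[ 152. -135.] [281.4 191.3]
```

Request:
drive_tool(
  linear=[
    [6.2,-12.3,0],
    [9.5,-9.9,0],
    [12,-6.6,0],
    [13.5,-2.8,0],
    [9.2,0.4,0],
    [0,0,0],
    [0,0,0],
  ],
  angular=[
    [0,0,0],
    [0,0,0],
    [0,0,0],
    [0,0,0],
    [0,0,0],
    [0,0,0],
    [0,0,0],
  ],
  hand=[0,0,0,0,0,0,0],
)

```text
t: 23.7
tcp_pos: [0.5287, -0.0656, 0.1312]
tcp_rot: [-2.667, -1.658, -0.003]
contact_force: [-2.6, 1.5, 8.8]
width: 0.0225
grasp_force: 30.0
```

Request:
drive_tool(
  linear=[
    [0,0,0],
    [0,0,0],
    [0,0,0],
    [0,0,-20],
    [0,0,-45],
    [0,0,-45],
    [39,-6,0],
    [39,-6,0],
    [0,0,0],
    [0,0,0],
    [0,0,0],
    [0,0,0],
  ],
  angular=[
    [0,0,0],
    [0,0,0],
    [0,0,0],
    [0,0,0],
    [0,0,0],
    [0,0,0],
    [0,0,-0.14],
    [0,0,-0.14],
    [0,0,-0.15],
    [0,0,-0.15],
    [0,0,0],
    [0,0,0],
  ],
  hand=[60,60,60,60,60,60,60,60,60,60,60,60],
)

```text
t: 24.9
tcp_pos: [0.5473, 0.0091, 0.2388]
tcp_rot: [-2.087, -2.346, 0.001]
contact_force: [0.2, 0.1, -0.7]
width: 0.0563
grasp_force: 0.0
```

```bash
python3 - <<'E'
from h import *
s=st()
w=cam('wrist');np.save('w8.npy',w,allow_pickle=True)
for p in ((.535,.1173,.064),(.566,-.094,.07)): print(np.round(proj(w,p)))
f=w['frame'][0:220,200:480,::-1];cv2.imwrite('pics/w8.png',cv2.resize(f,None,fx=2.7,fy=2.7,interpolation=cv2.INTER_CUBIC))
E
```

```text
t 24.9 tcp [0.5473 0.0091 0.2388] rot [-2.087e+00 -2.346e+00  1.000e-03] w 0.05634243910026295 F [ 0.2  0.1 -0.7] q [-0.09  0.08  1.31 -0.    1.75 -0.2 ]
[318.  62.]
[324. 274.]
```

View pics/w8.png

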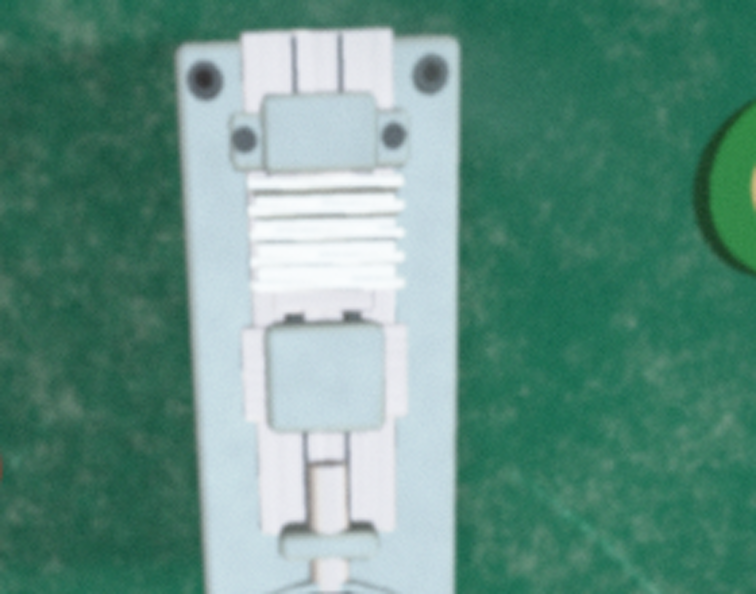

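The sink sits hard on the stop jaw (edge crop y≈172), the face plate spans 290–313, and the carriage front edge is at y≈322. So the visible gap has shrunk; I'll quantify it.

```bash
python3 - <<'E'
from h import *
a=np.radians(97.4);X=np.array([np.cos(a),np.sin(a)])
w=np.load('w2.npy',allow_pickle=True).item();P=lambda x,y,z:onz(w,425+x/3.7-.37,y/3.7-.37,z)[:2]@X
m=P(479,212,.064);b=P(509,208,.064);c=(P(555,190,.064));print('plate',m-b,'gap0',b-c,'tot',m-c)
w=np.load('w8.npy',allow_pickle=True).item();g=cv2.cvtColor(w['frame'],cv2.COLOR_RGB2GRAY)
print('col mean 50..135',[(i,int(g[i,305:335].mean()),int(g[i,307:311].mean()),int(g[i,328:332].mean())) for i in range(58,128)])
Q=lambda v,z:onz(w,318,v,z)[:2]@X
s=Q(172/2.7-.3,.064)
for y in(288,292,312,315,319,322): print(y,'D from stop',s-Q(y/2.7-.3,.064))
# knob / wheel angle
k=(g<45).astype(np.uint8)
for q in cv2.findContours(k,0,1)[0]:
    (u,v),r=cv2.minEnclosingCircle(q)
    if 9<r<50 and cv2.contourArea(q)>150: print(np.round((u,v,r),1),cv2.contourArea(q),np.round(onz(w,u,v,.148),4))
t=vision.read_camera('top')
f=cv2.cvtColor(t['frame'],cv2.COLOR_RGB2HSV);b=((f[:,:,1]<40)&(f[:,:,2]>190)).astype(np.uint8);b[:,:385]=0;b[:,430:]=0;b[:150]=0;b[200:]=0
print(cv2.connectedComponentsWithStats(b)[3][1:])
E
```

```text
plate 0.00867041698128126 gap0 0.013317456602841695 tot 0.021987873584122956
col mean 50..135 [(58, 206, 209, 204), (59, 205, 206, 203), (60, 203, 203, 201), (61, 198, 202, 196), (62, 191, 193, 189), (63, 194, 185, 199), (64, 215, 199, 227), (65, 235, 225, 242), (66, 244, 239, 247), (67, 246, 247, 246), (68, 239, 247, 233), (69, 213, 234, 195), (70, 180, 196, 168), (71, 182, 176, 187), (72, 220, 209, 231), (73, 242, 239, 246), (74, 247, 249, 246), (75, 247, 249, 245), (76, 248, 249, 248), (77, 246, 246, 247), (78, 233, 237, 236), (79, 199, 210, 203), (80, 193, 191, 202), (81, 227, 219, 234), (82, 244, 241, 246), (83, 248, 247, 249), (84, 247, 246, 250), (85, 247, 245, 249), (86, 247, 248, 247), (87, 243, 247, 237), (88, 229, 235, 217), (89, 222, 216, 223), (90, 237, 231, 242), (91, 247, 246, 248), (92, 249, 250, 249), (93, 248, 251, 247), (94, 248, 250, 245), (95, 248, 249, 248), (96, 247, 247, 249), (97, 241, 241, 246), (98, 240, 239, 245), (99, 246, 246, 248), (100, 249, 250, 249), (101, 249, 250, 249), (102, 249, 249, 247), (103, 248, 248, 247), (104, 248, 246, 249), (105, 247, 24
[... 195 characters left out ...]
 233, 203), (115, 208, 213, 153), (116, 186, 157, 116), (117, 168, 113, 105), (118, 150, 107, 110), (119, 139, 116, 135), (120, 159, 145, 169), (121, 185, 172, 195), (122, 199, 193, 205), (123, 206, 205, 207), (124, 210, 212, 209), (125, 210, 212, 210), (126, 211, 215, 209), (127, 211, 215, 209)]
288 D from stop 0.03893291799055072
292 D from stop 0.04031618687129589
312 D from stop 0.04727461341924669
315 D from stop 0.048324464726804385
319 D from stop 0.04972675222651719
322 D from stop 0.05078033651427372
[283.2 281.6  13.9] 347.5 [ 0.5276 -0.0663  0.148 ]
[385.5 270.5  42.7] 996.0 [ 0.6104 -0.0463  0.148 ]
[249.5 270.5  42.7] 974.5 [ 0.499  -0.0596  0.148 ]
[[413.69060773 163.90607735]]
```

```bash
python3 -c "
from cell import ctrl
print(ctrl.job_done())"
```

```text
the job is handed in; nothing more can be done
None
```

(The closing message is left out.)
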